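# Lay a kiln brick in the sawing jig and nip it

## Task

Get the tall soft kiln brick that stands on end in the sawing jig ready for sawing: push it over onto its broad face, top end towards the end stop, slide it along the bed and press it firmly home against the stop, then slide the jaw up until it presses the brick firmly and squarely against the side fence. Firm means about 12 N; over 20 N on the stop, on the fence or from your fingers crumbles the soft brick. Leave the brick flush with stop and fence, the jaw closed up to it, and the other things on the bench where they are.

Things in the scene. Friction and masses are not known exactly. Their poses are not given: they have to be found in the camera images.
- brick: soft kiln brick, off-white, porous, 114 x 64 x 230 mm, 0.68 to 0.92 kg, loose, standing on end on the jig's bed. Origin: centre of the end face it stands on; own z along the 230 mm length (up at the start), own x along the 114 mm width, own y along the 64 mm thickness, pointing roughly along jig +y. 1 to 2 N near its top tips it; pushed within 70 mm of its foot it may slide instead
- brick_head (a point): centre of the brick's top end face (114 x 64 mm, up at the start), 230 mm along brick z from the brick's origin. Tipped towards the stop the brick pivots on its foot edge and drops onto its 230 x 114 mm face (harmless on the lined bed), brick z then along jig +y. Lying, it slides with 3 to 7 N. It crumbles if stop, fence or robot presses it with over 20 N
- jig: sawing jig, fixed to the bench: plywood base with a dark rubber lining, the bed, 21 mm above the bench. Origin on the bench; jig x runs across the bed to the side fence (away from the robot), jig y along the bed to the end stop, z up. Base: x -195 to +105, y -250 to +310 mm. Behind the jaw a wooden guide block for its rods: x -190 to -166, y -25 to +135 mm, 56 mm high above the bench
- fence: fixed straight wooden side fence with saw kerfs along the far side of the bed, 22 mm thick, 550 mm long, rising 50 mm above the bed. Its inner face is at jig x = +65 mm; the brick starts near jig x = -22, y = -165 mm
- fence_face (a point): point on the fence's inner face, 25 mm above the bed; axes as the jig's, so the face is the plane x = 0 of this frame and the bed lies on its negative x side
- stop: end stop: fixed wooden block 110 mm wide (jig x), 30 mm thick, 48 mm high, with a black knob on top reaching 66 mm above the bed, locked across the bed at a setting (jig y 145 to 185 mm) that differs each time. Origin at bed height in the middle of the face that looks to the brick; axes as the jig's
- stop_face (a point): centre of the stop face that meets the brick's end, 24 mm above the bed; axes as the jig's: the face is the plane y = 0, the brick comes from negative y
- jaw: sliding wooden jaw with a rubber-lined face, 160 mm long (jig y), 22 mm thick, top 66 mm above the bench. Origin at bed height in the middle of the face that meets the brick; axes as the jig's. It slides along jig x only, at jig y = +55 mm, its face from x = -125 mm (open) to -25 mm, at -49 mm on a flush brick. It slides with 2 N, pushing the brick with 6 to 12 N, and stays where left
- jaw_grip (a point): point in the dark wooden hand grip that stands on the jaw, 96 mm above the bench: grip 20 mm thick (jig x), 70 mm long (jig y), from 66 to 116 mm above the bench; its middle is 11 mm behind the jaw face. Two 12 mm steel rods run back from the jaw, away from the fence, 55 mm to either side of its middle, tops 46 mm above the bench
- half_brick: bystander: sawn half brick, 114 x 64 x 115 mm, standing on the bench near the jig's open end; origin at its foot
- offcut: bystander: brick offcut 90 x 45 x 64 mm lying on the jig's bed behind the end stop; origin under it
- saw: bystander: hand saw lying on the bench beyond the fence, about 400 mm long; origin under the blade
- brush: bystander: bench brush, 240 mm long, lying on the bench to the right
- crock: bystander: stoneware crock, 90 mm wide, with modelling tools, to the left; origin under it
- jar: bystander: glaze jar, 72 mm wide, 105 mm tall, to the left; origin under it
Mind the look-alikes: they are no part of the job. What is shaped like the brick but purple is not meant.

How it is judged:
By the outcome, as a careful person would: the job done as asked, in the order asked, and still so for the second after the job is handed in, with the robot touching nothing.
It also fails if it takes over 67 s, if anything falls off the work surface, if the arm or the gripper's body presses on something with over 40 N, if the wrist force passes 120 N, or if a joint passes its speed limit or range.

## Robot

A 6-joint arm with a two-finger parallel gripper is mounted at the origin on the work surface. World frame = base frame: x ahead of the robot, y to its left, z up, the work surface at z = 0. Lengths are in m, angles in rad, forces in N, time in s.
With the tool pointing down it reaches from about 0.25 to 0.725 m from the base axis. Payload 4 kg.
Tool frame: the origin (TCP) lies midway between the tips of the shut fingers; the grasp point (between the pads) lies 19 mm behind it; z points along the fingers, y is the line along which they close (so a half turn about z gives the same grasp; the last joint's range is limited). The gripper opens to 85 mm and grips with 20 to 120 N. Pads are 22 mm wide; open, the fingers measure 114 mm over their backs; the gripper's body (76 mm by 85 mm) begins 54 mm behind the grasp point. The pads swing forward as they close: fully open they stand 13 mm farther back than shut.
Start: joints at [-1.276, 0.241, 0.005, 1.335, 0, 1.571], TCP at [0.145, -0.478, 0.231] pointing down, gripper open.
Joint ranges: [-2.72, 2.72], [-1.05, 1.87], [-1.09, 1.28], [-1.99, 2.15], [-1.42, 1.44], [-3.14, 3.14]. Speed limits (rad/s): [2.79, 2.79, 3.14, 3.14, 3.14, 3.14].

## Interface

Orientations are given as a unit quaternion [x, y, z, w].
In Python, from workcell import get_obs, camera, job_done, silhouettes gives the robot as it stands. The module is installed in compiled form; this text tells all that it offers.
- The arm moves only by the tool drive_tool, never from a script. Its argument "increments" is a list of rows, each a list of 3 entries, a list of its own where there are three numbers: the shift along the world's x, y, z in mm, then the turn, a rotation vector about the world's x, y, z in degrees, then the opening, from 0 (shut) to 1 (fully open). A call has 1 to 8 rows; each row shifts and turns the commanded pose from where the row before left it; what a row does not reach is not made up. A row lasts 1/12 s, in which the tool goes at most 41.7 mm and 7.16 degrees, less where a joint would pass 70% of its speed; a pose out of reach is approached as far as the arm can. A call is refused whole if a number of a shift passes 41.7 or a number of a turn 7.16, either way. A call with a gripper value outside its range is refused whole. The fingers move at their own pace and stop on an object; the grip force is fixed at half the most. Time passes only in rows, so rows that do not move let the fingers close. It gives the time, the measured TCP pose, the force, the opening and the grip force at its end, in the units of the state.
- get_obs(): the state, without advancing time (a new reading comes with each control period).
- camera(name): name is "side" or "top"; returns a dict with "image" (480x640x3 uint8, red, green, blue), "K" (3x3 intrinsics, pixels), "view" (4x4, takes a point from world to camera coordinates). Camera axes: x right, y down, z forward; pixel columns grow to the right and rows downward; lengths in m; the calibration is good to about 2 mm. A picture is of the moment at which its call begins. There is no depth.
- job_done(): hands the job in; it is judged then, once.
Trained networks look in a picture, given as the dict that the camera call returned (one of the last four; its "shot" number tells which), for a name from the list of things; names that differ only in an ending like _2 or _b are one class to them, and where a whole thing is asked for, a point or a joint stands for the part that bears it (a point fixed in the world has none). Each returns a list of dicts, best first, with "conf" (0 to 1); they miss things now and then, are a little off and sometimes report something else, mostly with a low value. They report only what shows in the picture. A call takes as long as a camera call. They do not tell look-alikes from the thing itself.
- silhouettes(query, picture): "region" (480x640 bool, what is visible of it) and "bbox" ([left, top, right, bottom] in pixels, round what is visible of it).
The state is a dict: "clock": time; "joint_pos": joint angles; "joint_vel": joint speeds; "tau": joint torques, N m; "eef_pos": TCP position; "tool_rot": TCP orientation; "ft_force": force on the tool from outside, world axes, zero at the start; "ft_torque": the same for the moment, N m; "grip_width": finger opening in m; "grasp_force": force on a finger pad.
Only numpy, scipy, OpenCV 4.12 (cv2) and the standard library are available. Lean on these libraries where they do the work, as an engineer would, in place of code of your own. Each camera call takes 0.05 s, during which the arm holds its last target. There are 200 camera calls.

## Working session

There is one attempt and no reset: what is moved stays moved. The work goes in short steps, Python scripts to look and compute and a tool call to move; the robot and the scene stay as the last step left them, time stands still between calls to the robot, and variables do not carry over. Pictures are saved under pics/ and viewed, at most 10 in all, crops included, and the job is handed in when it is done.

Besides the shell and the picture viewer there is one more tool, called after "Request:" as a command line: name --argument value ..., lists and objects as JSON in quotes. drive_tool: Moves the arm, as the interface text tells. Its arguments: {"type":"object","properties":{"increments":{"type":"array"}},"required":["increments"]}

```bash
mkdir -p pics; cat > h.py <<'E'
import numpy as np, cv2
from workcell import get_obs, camera, job_done, silhouettes
def save(p,n): cv2.imwrite('pics/'+n,p['image'][:,:,::-1])
def ray(p,uv,z):
    K,V=np.array(p['K']),np.array(p['view']); R,t=V[:3,:3],V[:3,3]
    c=-R.T@t; d=R.T@np.linalg.inv(K)@np.array([uv[0],uv[1],1.]); return c+d*(z-c[2])/d[2]
def proj(p,X):
    K,V=np.array(p['K']),np.array(p['view']); q=(V[:3,:3]@np.asarray(X).T).T+V[:3,3]; q=q@K.T; return q[:,:2]/q[:,2:]
E
python3 - <<'E'
from h import *
o=get_obs(); print({k:np.round(v,3) for k,v in o.items()})
for n in ['top','side']:
    p=camera(n); save(p,n+'0.png'); print(n,np.round(p['K'],1).tolist(),np.round(p['view'],3).tolist())
    for q in ['brick','jig','fence','stop','jaw','half_brick']:
        for s in silhouettes(q,p)[:3]:
            m=s['region'].astype(np.uint8); 
            print(q,round(s['conf'],2),np.round(s['bbox']).tolist(),m.sum(), np.round(cv2.minAreaRect(cv2.findNonZero(m))[0] if m.sum() else 0,1))
E
```

```text
{'clock': np.float64(0.0), 'joint_pos': array([-1.276,  0.241,  0.004,  1.335,  0.   ,  1.571]), 'joint_vel': array([ 0.   , -0.002, -0.001, -0.   , -0.001,  0.   ]), 'tau': array([-1.0000e-03, -3.7232e+01,  2.5241e+01,  1.7000e-02, -0.0000e+00,
       -0.0000e+00]), 'eef_pos': array([ 0.145, -0.478,  0.23 ]), 'tool_rot': array([ 0.989,  0.147, -0.   , -0.001]), 'ft_force': array([ 0.296, -0.281,  0.514]), 'ft_torque': array([ 0.018, -0.017,  0.023]), 'grasp_force': np.float64(0.0), 'grip_width': np.float64(0.085)}
top [[587.2, 0.0, 327.0], [0.0, 587.2, 245.9], [0.0, 0.0, 1.0]] [[0.014, -1.0, -0.002, -0.071], [-0.995, -0.014, -0.095, 0.562], [0.095, 0.003, -0.995, 1.717], [0.0, 0.0, 0.0, 1.0]]
brick 0.87 [353.0, 206.0, 381.0, 261.0] 1327 [365.7 232.2]
brick 0.72 [498.0, 231.0, 570.0, 282.0] 2229 [534. 257.]
jig 0.56 [198.0, 192.0, 391.0, 318.0] 15211 [292.2 256.7]
fence 0.58 [199.0, 195.0, 387.0, 211.0] 1792 [294.  202.1]
fence 0.16 [256.0, 265.0, 311.0, 321.0] 738 [280.9 292.7]
stop 0.56 [234.0, 207.0, 248.0, 244.0] 472 [240.5 225. ]
half_brick 0.95 [395.0, 192.0, 424.0, 240.0] 1165 [408.1 215. ]
half_brick 0.22 [139.0, 265.0, 172.0, 287.0] 673 [157. 276.]
side [[503.3, 0.0, 308.8], [0.0, 503.3, 233.0], [0.0, 0.0, 1.0]] [[-0.924, -0.383, -0.014, 0.484], [-0.236, 0.598, -0.766, 0.293], [0.302, -0.704, -0.643, 1.494], [0.0, 0.0, 0.0, 1.0]]
brick 0.93 [289.0, 183.0, 330.0, 252.0] 2449 [309.  217.5]
brick 0.82 [352.0, 126.0, 387.0, 188.0] 1863 [367.8 157.5]
brick 0.66 [371.0, 193.0, 419.0, 270.0] 2531 [393.7 230.6]
jig 0.68 [207.0, 238.0, 365.0, 372.0] 9244 [298.3 301.6]
fence 0.81 [208.0, 219.0, 290.0, 341.0] 1651 [250.8 276.9]
stop 0.6 [233.0, 296.0, 273.0, 321.0] 674 [256.1 307.2]
jaw 0.91 [297.0, 268.0, 358.0, 321.0] 911 [326.7 301.1]
```

View pics/top0.png

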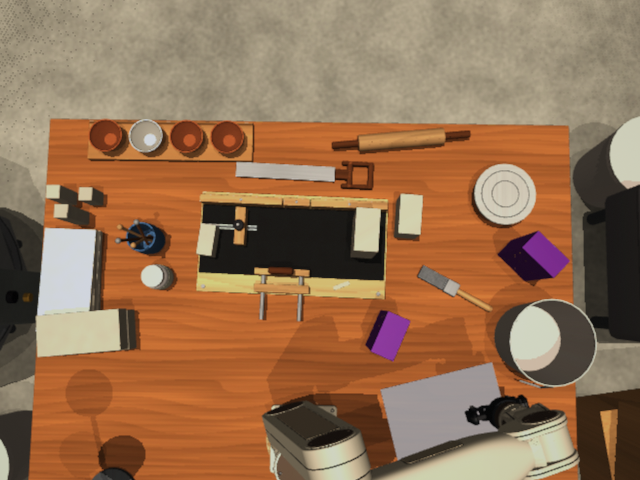

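View pics/side0.png

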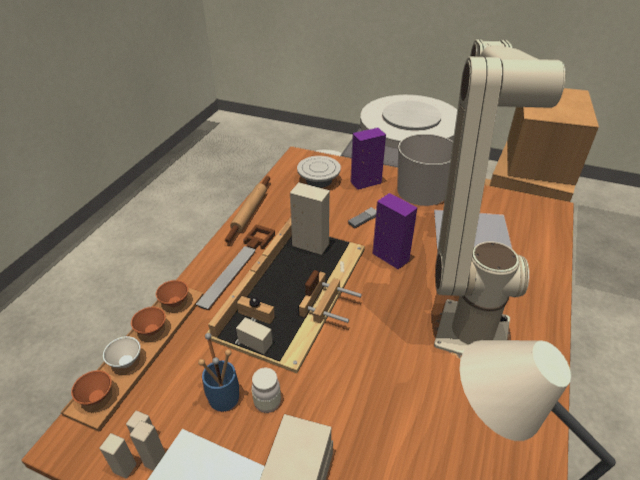

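The off-white standing brick is at top (366,232), side (309,217). The candidates are this one, the purple look-alikes at top (388,335) and (534,257), and the short half brick at (410,215). Only the first is off-white, 230 mm tall and on the bed. Next I fit the poses and check the overlay.

```bash
cat > fit.py <<'E'
from h import *
from scipy.optimize import minimize
def box(x0,x1,y0,y1,z0,z1): return np.array([[x,y,z] for x in(x0,x1) for y in(y0,y1) for z in(z0,z1)])
def T(pts,x,y,a):
    c,s=np.cos(a),np.sin(a); q=pts.copy(); q[:,0]=x+c*pts[:,0]-s*pts[:,1]; q[:,1]=y+s*pts[:,0]+c*pts[:,1]; return q
def hull(p,pts): return cv2.convexHull(proj(p,pts).astype(np.float32))
def mask(p,pts):
    m=np.zeros((480*4,640*4),np.uint8); cv2.fillConvexPoly(m,np.int32(np.round((hull(p,pts)+.5)*4*16)),1,shift=4); return cv2.resize(m.astype(np.float32),(640,480),interpolation=cv2.INTER_AREA)
def iou(a,b,ign=None):
    if ign is not None: a=a*~ign; b=b*~ign
    return np.minimum(a,b).sum()/np.maximum(a,b).sum()
def fit(f,x0,step):
    s=np.vstack([x0]+[np.array(x0)+np.eye(len(x0))[i]*step[i] for i in range(len(x0))])
    return minimize(f,x0,method='Nelder-Mead',options=dict(initial_simplex=s,xatol=1e-4,fatol=1e-5,maxiter=250))
E
cat > run.py <<'E'
from fit import *
t=camera('top'); s=camera('side')
def best(q,p,uv,):
    c=[d for d in silhouettes(q,p) if d['bbox'][0]-4<uv[0]<d['bbox'][2]+4 and d['bbox'][1]-4<uv[1]<d['bbox'][3]+4]
    return c[0]['region'] if c else None
bt,bs=best('brick',t,(366,232)),best('brick',s,(309,217))
ft,fs=best('fence',t,(294,202)),best('fence',s,(250,277))
st,ss=best('stop',t,(240,225)),best('stop',s,(256,307))
js=best('jaw',s,(326,301)); jt=best('jaw',t,(282,280))
print([m is not None for m in (bt,bs,ft,fs,st,ss,jt,js)])
F=box(.065,.087,-.245,.305,.021,.071)
B=box(-.057,.057,-.032,.032,.021,.251)
# jig: fence
f=lambda v:-sum(iou(mask(p,T(F,*v)),m.astype(float),i) for p,m,i in((t,ft,bt),(s,fs,bs)) if m is not None)
g=ray(t,(292,250),.021); print('g',g)
r=fit(f,[g[0],g[1]-.03,-.02],[.01,.01,.05]); J=r.x; print('jig',J,r.fun)
fb=lambda v:-sum(iou(mask(p,T(B,*v)),m.astype(float)) for p,m in((t,bt),(s,bs)))
g=ray(t,(366,232),.136)
rb=fit(fb,[g[0],g[1],J[2]],[.01,.01,.05]); print('brick',rb.x,rb.fun)
R=np.array([[np.cos(J[2]),np.sin(J[2])],[-np.sin(J[2]),np.cos(J[2])]])
print('brick in jig mm',R@(rb.x[:2]-J[:2])*1000, np.degrees(rb.x[2]-J[2]))
S=lambda y:box(-.055,.055,y,y+.03,.021,.069)
for y in np.arange(.14,.19,.005): print(round(y,3),[round(iou(mask(p,T(S(y),*J)),m.astype(float)),3) for p,m in((t,st),(s,ss)) if m is not None])
np.save('jb.npy',np.r_[J,rb.x])
def draw(p,crop,k,n,y):
    im=cv2.resize(p['image'][:,:,::-1][crop[1]:crop[3],crop[0]:crop[2]],None,fx=k,fy=k,interpolation=cv2.INTER_CUBIC)
    for pts,c in((T(F,*J),(0,255,0)),(T(B,*rb.x),(0,0,255)),(T(S(y),*J),(255,255,0)),(T(box(-.195,.105,-.25,.31,.0,.021),*J),(255,0,255)),(T(box(-.147,-.125,-.025,.135,.021,.066),*J),(0,165,255)),(T(box(-.146,-.126,.02,.09,.066,.116),*J),(0,255,255))):
        h=(hull(p,pts)+.5-np.array(crop[:2]))*k; cv2.polylines(im,[np.int32(h)],True,c,1)
    cv2.imwrite('pics/'+n,im)
draw(t,(190,180,430,330),3,'ft.png',.165); draw(s,(195,175,375,385),2.8,'fs.png',.165)
E
python3 run.py
```

```text
[True, True, True, True, True, True, True, True]
g [0.54985493 0.0412062  0.021     ]
jig [ 0.6125631   0.01003369 -0.03165   ] -1.8268616078514563
brick [ 0.58835642 -0.16706349 -0.06281468] -1.9000141774509016
brick in jig mm [ -18.59036258 -177.77450321] -1.785604225696797
0.14 [np.float64(0.171), np.float64(0.386)]
0.145 [np.float64(0.264), np.float64(0.466)]
0.15 [np.float64(0.373), np.float64(0.561)]
0.155 [np.float64(0.502), np.float64(0.665)]
0.16 [np.float64(0.659), np.float64(0.779)]
0.165 [np.float64(0.843), np.float64(0.89)]
0.17 [np.float64(0.839), np.float64(0.895)]
0.175 [np.float64(0.673), np.float64(0.766)]
0.18 [np.float64(0.518), np.float64(0.645)]
0.185 [np.float64(0.388), np.float64(0.542)]
```

View pics/ft.png

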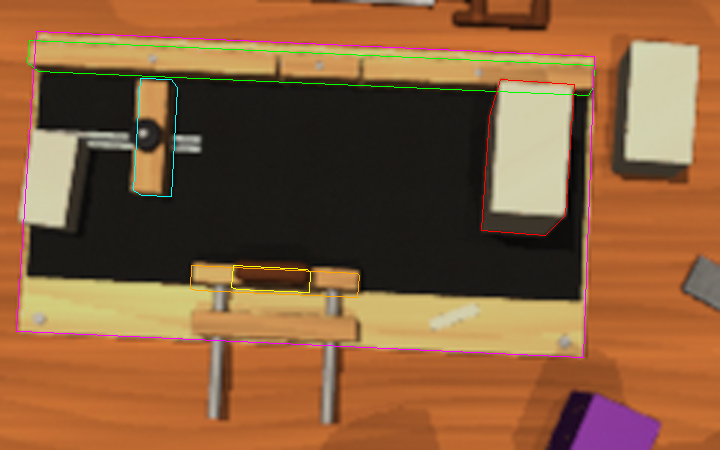

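View pics/fs.png

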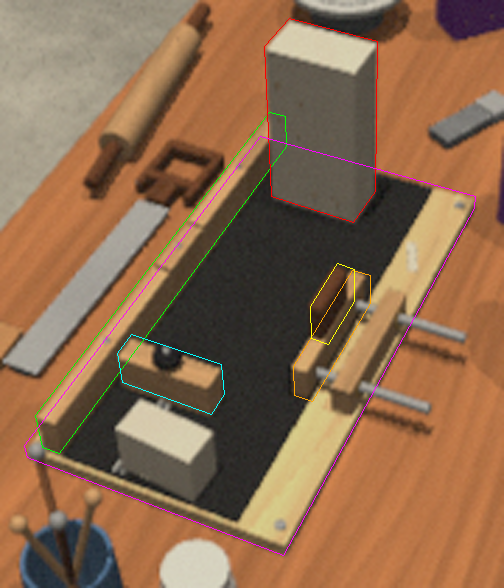

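The overlays show the poses fit. The brick outline sits on the white brick in both views: top crop (535,150), side crop (322,125). The jaw and base outlines agree as well. The stop is about 3 mm farther along than I drew it. The brick is the off-white one, so I go behind it on its open-end side.

Request:
drive_tool --increments '[[[31,8,9],[0,0,5.1],0.55],[[31,8,9],[0,0,5.1],0.55],[[31,8,9],[0,0,5.1],0.55],[[31,8,9],[0,0,5.1],0.55],[[31,8,9],[0,0,5.1],0.55],[[31,8,9],[0,0,5.1],0.55],[[31,8,9],[0,0,5.1],0.55],[[31,8,9],[0,0,5.1],0.55]]'

```text
clock: 1.87
eef_pos: [0.3947, -0.4138, 0.3038]
tool_rot: [0.875, 0.484, -0.0, 0.0]
ft_force: [-0.3, -0.1, 0.5]
grip_width: 0.047
grasp_force: 0.0
```

Request:
drive_tool --increments '[[[31,24,0],[0,0,5.1],0.55],[[31,24,0],[0,0,5.1],0.55],[[31,24,0],[0,0,5.1],0.55],[[31,24,0],[0,0,5.1],0.55],[[31,24,0],[0,0,5.1],0.55],[[31,24,0],[0,0,5.1],0.55],[[0,0,0],[0,0,0],0.55],[[0,0,0],[0,0,0],0.55]]'

```text
clock: 2.53
eef_pos: [0.5808, -0.2684, 0.302]
tool_rot: [0.716, 0.698, -0.0, -0.001]
ft_force: [-0.4, -0.1, -0.7]
grip_width: 0.0468
grasp_force: 0.0
```

Request:
drive_tool --increments '[[[2,0,-35],[0,0,-0.3],0.55],[[2,0,-35],[0,0,0],0.55],[[2,10,-35],[0,0,0],0.55],[[0,15,0],[0,0,0],0.55],[[0,10,0],[0,0,0],0.55],[[0,5,0],[0,0,0],0.55]]'

```text
clock: 3.03
eef_pos: [0.5856, -0.2297, 0.2008]
tool_rot: [0.719, 0.695, 0.001, 0.001]
ft_force: [1.3, 0.4, 1.1]
grip_width: 0.0469
grasp_force: 0.0
```

Request:
drive_tool --increments '[[[0,5,0],[0,0,0],0.55],[[0,5,0],[0,0,0],0.55],[[0,5,0],[0,0,0],0.55],[[0,5,0],[0,0,0],0.55]]'

```text
clock: 3.37
eef_pos: [0.586, -0.2105, 0.2]
tool_rot: [0.72, 0.694, 0.001, 0.001]
ft_force: [0.4, -0.7, 0.2]
grip_width: 0.0471
grasp_force: 0.0
```

Request:
drive_tool --increments '[[[0,8,0],[0,0,0],0.55],[[0,8,0],[0,0,0],0.55],[[0,8,0],[0,0,0],0.55]]'

```text
clock: 3.62
eef_pos: [0.5854, -0.1859, 0.1986]
tool_rot: [0.72, 0.694, 0.0, 0.0]
ft_force: [-0.5, -1.3, 0.3]
grip_width: 0.047
grasp_force: 0.5
```

Request:
drive_tool --increments '[[[0.3,9,0],[0,0,0],0.55],[[0.3,9,0],[0,0,0],0.55],[[0.3,9,0],[0,0,0],0.55],[[0.3,9,0],[0,0,0],0.55]]'

```text
clock: 3.95
eef_pos: [0.5863, -0.1491, 0.198]
tool_rot: [0.719, 0.695, -0.0, -0.0]
ft_force: [-0.2, -0.7, 0.6]
grip_width: 0.0471
grasp_force: 0.0
```

Request:
drive_tool --increments '[[[0.3,9,0],[0,0,0],0.55],[[0.3,9,0],[0,0,0],0.55],[[0,0,0],[0,0,0],0.55],[[0,0,0],[0,0,0],0.55],[[0,0,0],[0,0,0],0.55]]'

```text
clock: 4.37
eef_pos: [0.5871, -0.1325, 0.1983]
tool_rot: [0.719, 0.695, -0.0, 0.0]
ft_force: [-0.0, -0.3, 0.1]
grip_width: 0.0472
grasp_force: 0.0
```

```bash
python3 - <<'E'
from h import *
for n in('top','side'):
    p=camera(n); 
    for s in silhouettes('brick',p): print(n,round(s['conf'],2),s['bbox'],s['region'].sum())
save(p,'side1.png')
E
```

```text
top 0.74 [273.2, 209.0, 337.2, 259.2] 2507
top 0.74 [365.0, 311.1, 411.6, 360.9] 1324
top 0.67 [499.3, 230.2, 568.2, 282.8] 2260
side 0.82 [350.6, 126.1, 383.5, 188.7] 1804
side 0.81 [255.2, 235.4, 320.8, 298.5] 2600
side 0.71 [371.4, 193.4, 417.5, 268.3] 2523
```

View pics/side1.png

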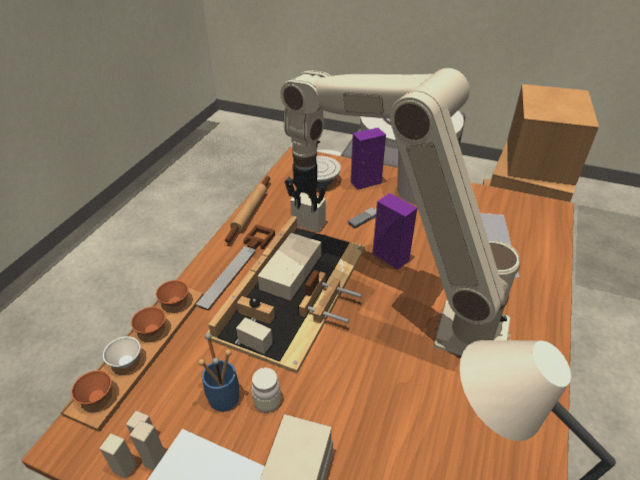

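The brick lies flat at side (288,265), its head towards the stop. I'll fit its pose and the stop's.

```bash
cat > lie.py <<'E'
from fit import *
t=camera('top'); s=camera('side'); J=np.load('jb.npy')[:3]
R=np.array([[np.cos(J[2]),np.sin(J[2])],[-np.sin(J[2]),np.cos(J[2])]])
def cand(q,p,lo,hi):
    h=hull(p,T(box(*lo,*hi,.021,.1),*J)).reshape(-1,2); c=[d for d in silhouettes(q,p) if cv2.pointPolygonTest(h.reshape(-1,1,2),(float(np.mean(d['bbox'][::2])),float(np.mean(d['bbox'][1::2]))),False)>0]
    return c[0]['region'] if c else None
ms=[(p,cand('brick',p,(-.13,.065),(-.25,.2))) for p in(t,s)]; print([m is not None for _,m in ms])
B=box(-.057,.057,-.115,.115,.021,.085)
f=lambda v:-sum(iou(mask(p,T(B,*v)),m.astype(float)) for p,m in ms if m is not None)
r=fit(f,[J[0]-.02,J[1]-.02,J[2]],[.01,.03,.04]); print('brick c',r.x,r.fun,'in jig',R@(r.x[:2]-J[:2])*1000,np.degrees(r.x[2]-J[2]))
ss=[(p,cand('stop',p,(-.08,.065),(.12,.22))) for p in(t,s)]
g=lambda v:-sum(iou(mask(p,T(box(v[0]-.055,v[0]+.055,v[1],v[1]+.03,.021,.069),*J)),m.astype(float)) for p,m in ss if m is not None)
q=fit(g,[0,.168],[.005,.005]); print('stop',q.x,q.fun)
jt=[(p,cand('jaw',p,(-.17,0),(-.03,.14))) for p in(t,s)]
for p,m in jt:
    if m is not None:
        for x in(-.125,-.115,-.06,-.049,-.04): print('jaw',x,iou(np.maximum(mask(p,T(box(x-.022,x,-.025,.135,.021,.066),*J)),mask(p,T(box(x-.021,x-.001,.02,.09,.066,.116),*J))),m.astype(float)))
E
python3 lie.py
```

```text
[True, True]
brick c [ 0.59636859 -0.01656001 -0.04854134] -1.7050888967649667 in jig [-15.34485143 -27.09284772] -0.9678020907151295
stop [0.00069538 0.16780199] -1.8066743541511863
```

Request:
drive_tool --increments '[[[1,-21,0],[0,0,0],0.55],[[1,-21,0],[0,0,0],0.55],[[1,0,-40],[0,0,0],0.55],[[1,0,-40],[0,0,0],0.55],[[0,0,-40],[0,0,0],0.55],[[0,0,-26],[0,0,0],0.55],[[0,0,-10],[0,0,0],0.55],[[0,0,0],[0,0,0],0.55]]'

```text
clock: 5.63
eef_pos: [0.5886, -0.1737, 0.0391]
tool_rot: [0.719, 0.695, -0.002, -0.003]
ft_force: [-0.5, -0.2, 0.4]
grip_width: 0.0468
grasp_force: 0.0
```

Request:
drive_tool --increments '[[[0,10,0],[0,0,0],0.55],[[0,6,0],[0,0,0],0.55],[[0,3,0],[0,0,0],0.55],[[0,3,0],[0,0,0],0.55],[[0,0,0],[0,0,0],0.55]]'

```text
clock: 6.05
eef_pos: [0.5922, -0.1516, 0.044]
tool_rot: [0.719, 0.695, 0.001, 0.001]
ft_force: [0.1, 0.2, -0.3]
grip_width: 0.0467
grasp_force: 0.0
```

Request:
drive_tool --increments '[[[0,3,0],[0,0,0],0.55],[[0,3,0],[0,0,0],0.55],[[0,3,0],[0,0,0],0.55],[[0,3,0],[0,0,0],0.55]]'

```text
clock: 6.38
eef_pos: [0.5913, -0.1413, 0.0425]
tool_rot: [0.72, 0.694, -0.001, 0.001]
ft_force: [0.6, -4.6, -0.8]
grip_width: 0.0467
grasp_force: 0.0
```

Request:
drive_tool --increments '[[[0.2,5,0],[0,0,0],0.55],[[0.2,5,0],[0,0,0],0.55],[[0.2,5,0],[0,0,0],0.55],[[0.2,5,0],[0,0,0],0.55]]'

```text
clock: 6.72
eef_pos: [0.5919, -0.1207, 0.0425]
tool_rot: [0.72, 0.694, -0.0, 0.0]
ft_force: [0.8, -4.9, 0.8]
grip_width: 0.0468
grasp_force: 0.0
```

Request:
drive_tool --increments '[[[0.2,5,0],[0,0,0],0.55],[[0.2,5,0],[0,0,0],0.55],[[0.2,5,0],[0,0,0],0.55],[[0.2,5,0],[0,0,0],0.55],[[0.2,5,0],[0,0,0],0.55],[[0.2,5,0],[0,0,0],0.55],[[0.2,5,0],[0,0,0],0.55],[[0.2,3,0],[0,0,0],0.55]]'

```text
clock: 7.38
eef_pos: [0.5934, -0.0819, 0.0424]
tool_rot: [0.719, 0.695, -0.0, 0.0]
ft_force: [-0.1, -5.6, 2.7]
grip_width: 0.0466
grasp_force: 0.0
```

Request:
drive_tool --increments '[[[0.1,1.5,0],[0,0,0],0.55],[[0.1,1.5,0],[0,0,0],0.55],[[0.1,1.5,0],[0,0,0],0.55]]'

```text
clock: 7.63
eef_pos: [0.5937, -0.0781, 0.0424]
tool_rot: [0.719, 0.695, -0.0, 0.0]
ft_force: [-0.7, -5.1, 2.0]
grip_width: 0.0471
grasp_force: 0.0
```

Request:
drive_tool --increments '[[[0.1,1.5,0],[0,0,0],0.55],[[0.1,1.5,0],[0,0,0],0.55]]'

```text
clock: 7.8
eef_pos: [0.5938, -0.0752, 0.0424]
tool_rot: [0.719, 0.695, -0.0, 0.0]
ft_force: [-1.2, -5.0, 1.5]
grip_width: 0.0468
grasp_force: 0.0
```

Request:
drive_tool --increments '[[[0,1,0],[0,0,0],0.55],[[0,1,0],[0,0,0],0.55]]'

```text
clock: 7.97
eef_pos: [0.5939, -0.0732, 0.0424]
tool_rot: [0.719, 0.695, -0.0, 0.0]
ft_force: [-0.9, -4.9, 2.0]
grip_width: 0.047
grasp_force: 0.0
```

Request:
drive_tool --increments '[[[0.1,1.5,0],[0,0,0],0.55],[[0.1,1.5,0],[0,0,0],0.55]]'

```text
clock: 8.13
eef_pos: [0.5941, -0.0703, 0.0424]
tool_rot: [0.72, 0.694, -0.0, 0.0]
ft_force: [-1.0, -5.0, 1.4]
grip_width: 0.0471
grasp_force: 0.0
```

Request:
drive_tool --increments '[[[0,1,0],[0,0,0],0.55],[[0,1,0],[0,0,0],0.55]]'

```text
clock: 8.3
eef_pos: [0.5941, -0.0683, 0.0424]
tool_rot: [0.72, 0.694, -0.0, 0.0]
ft_force: [-0.9, -5.5, 2.0]
grip_width: 0.0469
grasp_force: 0.0
```

Request:
drive_tool --increments '[[[0,1,0],[0,0,0],0.55],[[0,1,0],[0,0,0],0.55]]'

```text
clock: 8.47
eef_pos: [0.5941, -0.0662, 0.0424]
tool_rot: [0.72, 0.694, -0.0, 0.0]
ft_force: [0.1, -5.5, 1.3]
grip_width: 0.0467
grasp_force: 0.0
```

Request:
drive_tool --increments '[[[0,1,0],[0,0,0],0.55]]'

```text
clock: 8.55
eef_pos: [0.5941, -0.0652, 0.0424]
tool_rot: [0.72, 0.694, -0.0, 0.0]
ft_force: [0.3, -6.0, 1.5]
grip_width: 0.0467
grasp_force: 0.0
```

Request:
drive_tool --increments '[[[0,1,0],[0,0,0],0.55]]'

```text
clock: 8.63
eef_pos: [0.5941, -0.0643, 0.0424]
tool_rot: [0.72, 0.694, -0.0, 0.0]
ft_force: [0.0, -5.3, 1.7]
grip_width: 0.0469
grasp_force: 0.0
```

Request:
drive_tool --increments '[[[0,1,0],[0,0,0],0.55]]'

```text
clock: 8.72
eef_pos: [0.5941, -0.0633, 0.0424]
tool_rot: [0.72, 0.694, -0.0, 0.0]
ft_force: [-0.9, -5.7, 1.7]
grip_width: 0.0467
grasp_force: 0.0
```

Request:
drive_tool --increments '[[[0,1,0],[0,0,0],0.55]]'

```text
clock: 8.8
eef_pos: [0.5941, -0.0624, 0.0424]
tool_rot: [0.72, 0.694, -0.0, 0.0]
ft_force: [-0.3, -9.1, 1.7]
grip_width: 0.047
grasp_force: 0.0
```

Request:
drive_tool --increments '[[[0,1,0],[0,0,0],0.55]]'

```text
clock: 8.88
eef_pos: [0.5941, -0.0624, 0.0425]
tool_rot: [0.72, 0.694, -0.001, 0.001]
ft_force: [0.1, -10.6, 1.4]
grip_width: 0.0471
grasp_force: 0.0
```

Request:
drive_tool --increments '[[[0,0.7,0],[0,0,0],0.55]]'

```text
clock: 8.97
eef_pos: [0.5941, -0.0624, 0.0425]
tool_rot: [0.72, 0.694, -0.002, 0.002]
ft_force: [0.3, -11.3, 1.5]
grip_width: 0.0472
grasp_force: 0.0
```

Request:
drive_tool --increments '[[[0,0.5,0],[0,0,0],0.55]]'

```text
clock: 9.05
eef_pos: [0.5941, -0.0624, 0.0425]
tool_rot: [0.72, 0.694, -0.002, 0.002]
ft_force: [0.3, -13.2, 0.7]
grip_width: 0.0466
grasp_force: 0.0
```

Request:
drive_tool --increments '[[[0,0.8,0],[0,0,0],0.55],[[0,0,0],[0,0,0],0.55]]'

```text
clock: 9.22
eef_pos: [0.5941, -0.0624, 0.0425]
tool_rot: [0.72, 0.694, -0.002, 0.002]
ft_force: [0.3, -12.2, 0.9]
grip_width: 0.0472
grasp_force: 0.0
```

Request:
drive_tool --increments '[[[0,0.6,0],[0,0,0],0.55],[[0,0,0],[0,0,0],0.55]]'

```text
clock: 9.38
eef_pos: [0.5941, -0.0624, 0.0425]
tool_rot: [0.72, 0.694, -0.003, 0.003]
ft_force: [0.3, -15.3, 1.0]
grip_width: 0.047
grasp_force: 0.0
```

Request:
drive_tool --increments '[[[0,0.5,0],[0,0,0],0.55],[[0,0,0],[0,0,0],0.55]]'

```text
clock: 9.55
eef_pos: [0.5942, -0.0624, 0.0425]
tool_rot: [0.72, 0.693, -0.003, 0.003]
ft_force: [-0.9, -16.3, 1.2]
grip_width: 0.0468
grasp_force: 0.0
```

Request:
drive_tool --increments '[[[0,0.4,0],[0,0,0],0.55],[[0,0,0],[0,0,0],0.55]]'

```text
clock: 9.72
eef_pos: [0.5943, -0.0624, 0.0425]
tool_rot: [0.721, 0.693, -0.003, 0.003]
ft_force: [0.6, -17.1, 0.0]
grip_width: 0.0471
grasp_force: 0.0
```

Request:
drive_tool --increments '[[[0,-10,0],[0,0,0],0.55],[[0,-20,0],[0,0,0],0.55],[[0,0,40],[0,0,0],0.3],[[0,0,40],[0,0,0],0],[[0,0,40],[0,0,0],0],[[-24,20,0],[0,0,0],0],[[-28,28,0],[0,0,0],0],[[-28,28,0],[0,0,0],0]]'

```text
clock: 10.38
eef_pos: [0.5137, -0.0098, 0.1629]
tool_rot: [0.72, 0.694, 0.002, -0.001]
ft_force: [0.0, 1.3, 0.1]
grip_width: -0.0003
grasp_force: 0.0
```

Request:
drive_tool --increments '[[[-28,28,0],[0,0,0],0],[[-28,28,0],[0,0,0],0],[[-28,25,0],[0,0,0],0],[[0,0,0],[0,0,0],0],[[0,0,0],[0,0,0],0]]'

```text
clock: 10.8
eef_pos: [0.4283, 0.0716, 0.1623]
tool_rot: [0.718, 0.696, 0.0, -0.001]
ft_force: [0.4, -0.5, 0.8]
grip_width: -0.0003
grasp_force: 0.0
```

```bash
sed -i 's/-.02,J\[1\]-.02,J/-.016,J[1]+.05,J/' lie.py; python3 lie.py
```

```text
[True, True]
brick c [ 0.59759068  0.06236551 -0.02958403] -1.8539391730985697 in jig [-16.6209507   51.83181677] 0.11837175869632233
stop [0.00063965 0.16779492] -1.6304116147401824
jaw -0.125 0.0
jaw -0.115 0.0003523953092268838
jaw -0.06 0.23562334854672112
jaw -0.049 0.2915997591328784
jaw -0.04 0.292728823765556
```

Request:
drive_tool --increments '[[[0,-1,-35],[0,0,0],0],[[0,-1,-35],[0,0,0],0],[[0,0,-14],[0,0,0],0],[[0,0,0],[0,0,0],0]]'

```text
clock: 11.53
eef_pos: [0.427, 0.0666, 0.0748]
tool_rot: [0.72, 0.694, -0.003, -0.002]
ft_force: [-0.6, -0.5, 0.7]
grip_width: 0.0002
grasp_force: 0.0
```

Request:
drive_tool --increments '[[[6,0,0],[0,0,0],0],[[6,0,0],[0,0,0],0],[[6,0,0],[0,0,0],0],[[5,0,0],[0,0,0],0],[[5,0,0],[0,0,0],0]]'

```text
clock: 11.95
eef_pos: [0.4601, 0.0677, 0.0795]
tool_rot: [0.719, 0.695, 0.001, 0.001]
ft_force: [0.6, -0.1, 0.9]
grip_width: -0.0001
grasp_force: 0.0
```

Request:
drive_tool --increments '[[[5,-0.2,0],[0,0,0],0],[[5,-0.2,0],[0,0,0],0],[[5,-0.2,0],[0,0,0],0]]'

```text
clock: 12.2
eef_pos: [0.4732, 0.0671, 0.0785]
tool_rot: [0.719, 0.695, -0.0, -0.0]
ft_force: [-3.0, 1.5, 3.3]
grip_width: 0.0003
grasp_force: 1.7
```

Request:
drive_tool --increments '[[[5,-0.2,0],[0,0,0],0],[[5,-0.2,0],[0,0,0],0],[[5,-0.1,0],[0,0,0],0],[[5,-0.1,0],[0,0,0],0],[[4,-0.1,0],[0,0,0],0],[[4,-0.1,0],[0,0,0],0]]'

```text
clock: 12.7
eef_pos: [0.5017, 0.0662, 0.0784]
tool_rot: [0.719, 0.695, 0.0, 0.0]
ft_force: [-1.8, 0.6, 3.6]
grip_width: 0.0001
grasp_force: 2.0
```

Request:
drive_tool --increments '[[[3,-0.1,0],[0,0,0],0],[[3,-0.1,0],[0,0,0],0],[[3,-0.1,0],[0,0,0],0]]'

```text
clock: 12.95
eef_pos: [0.5083, 0.066, 0.0783]
tool_rot: [0.719, 0.695, -0.001, -0.002]
ft_force: [-7.4, 1.4, 8.5]
grip_width: -0.0001
grasp_force: 5.3
```

Request:
drive_tool --increments '[[[3,-0.1,0],[0,0,0],0],[[3,-0.1,0],[0,0,0],0]]'

```text
clock: 13.12
eef_pos: [0.5143, 0.0658, 0.0784]
tool_rot: [0.719, 0.695, -0.001, -0.001]
ft_force: [-7.5, 1.2, 8.2]
grip_width: 0.0003
grasp_force: 5.1
```

Request:
drive_tool --increments '[[[3,-0.1,0],[0,0,0],0],[[3,-0.1,0],[0,0,0],0]]'

```text
clock: 13.28
eef_pos: [0.5204, 0.0656, 0.0783]
tool_rot: [0.719, 0.695, -0.001, -0.001]
ft_force: [-7.5, 1.4, 8.4]
grip_width: 0.0004
grasp_force: 5.1
```

Request:
drive_tool --increments '[[[2,-0.1,0],[0,0,0],0],[[2,0,0],[0,0,0],0]]'

```text
clock: 13.45
eef_pos: [0.5245, 0.0655, 0.0783]
tool_rot: [0.719, 0.695, -0.001, -0.001]
ft_force: [-6.5, 2.4, 7.7]
grip_width: 0.0
grasp_force: 5.0
```

Request:
drive_tool --increments '[[[1,0,0],[0,0,0],0],[[1,0,0],[0,0,0],0]]'

```text
clock: 13.62
eef_pos: [0.5265, 0.0654, 0.0784]
tool_rot: [0.719, 0.695, -0.001, -0.001]
ft_force: [-6.9, 0.8, 8.1]
grip_width: -0.0001
grasp_force: 5.0
```

Request:
drive_tool --increments '[[[1,0,0],[0,0,0],0]]'

```text
clock: 13.7
eef_pos: [0.5274, 0.0654, 0.0784]
tool_rot: [0.719, 0.695, -0.001, -0.001]
ft_force: [-7.5, 1.6, 7.2]
grip_width: -0.0001
grasp_force: 4.9
```

Request:
drive_tool --increments '[[[1,0,0],[0,0,0],0]]'

```text
clock: 13.78
eef_pos: [0.5284, 0.0654, 0.0784]
tool_rot: [0.719, 0.695, -0.001, -0.001]
ft_force: [-6.6, 1.7, 7.8]
grip_width: -0.0004
grasp_force: 4.9
```

Request:
drive_tool --increments '[[[1,0,0],[0,0,0],0]]'

```text
clock: 13.87
eef_pos: [0.5286, 0.0654, 0.0784]
tool_rot: [0.719, 0.695, -0.002, -0.002]
ft_force: [-12.2, 1.6, 11.2]
grip_width: -0.0001
grasp_force: 7.2
```

Request:
drive_tool --increments '[[[1,0,0],[0,0,0],0]]'

```text
clock: 13.95
eef_pos: [0.5286, 0.0654, 0.0784]
tool_rot: [0.719, 0.695, -0.002, -0.002]
ft_force: [-14.9, 0.6, 13.1]
grip_width: 0.0003
grasp_force: 8.5
```

Request:
drive_tool --increments '[[[1,0,0],[0,0,0],0]]'

```text
clock: 14.03
eef_pos: [0.5285, 0.0654, 0.0783]
tool_rot: [0.719, 0.695, -0.003, -0.003]
ft_force: [-17.4, 2.3, 15.8]
grip_width: -0.0001
grasp_force: 9.9
```

Request:
drive_tool --increments '[[[1,0,0],[0,0,0],0]]'

```text
clock: 14.12
eef_pos: [0.5285, 0.0654, 0.0784]
tool_rot: [0.719, 0.695, -0.004, -0.004]
ft_force: [-19.7, 0.8, 18.5]
grip_width: -0.0003
grasp_force: 11.2
```

Request:
drive_tool --increments '[[[0,0,0],[0,0,0],0],[[0,0,0],[0,0,0],0],[[0,0,0],[0,0,0],0]]'

```text
clock: 14.37
eef_pos: [0.5285, 0.0654, 0.0784]
tool_rot: [0.719, 0.695, -0.004, -0.004]
ft_force: [-16.8, 1.0, 15.1]
grip_width: 0.0002
grasp_force: 9.9
```

Request:
drive_tool --increments '[[[-10,0,0],[0,0,0],0],[[-20,0,0],[0,0,0],0],[[-10,0,20],[0,0,0],0],[[0,0,35],[0,0,0],0],[[-20,0,35],[0,0,0],0],[[-25,0,25],[0,0,0],0],[[0,0,0],[0,0,0],0]]'

```text
clock: 14.95
eef_pos: [0.4494, 0.0654, 0.1985]
tool_rot: [0.719, 0.695, 0.003, 0.002]
ft_force: [-0.1, -0.3, -0.6]
grip_width: -0.0005
grasp_force: 0.0
```

```bash
python3 lie.py; python3 - <<'E'
from h import *
t=camera('top')['image'][180:330,190:430,::-1]; s=camera('side')['image'][175:385,195:435,::-1]
t=cv2.resize(t,None,fx=1.9,fy=1.9,interpolation=2); s=cv2.resize(s,None,fx=1.4,fy=1.4,interpolation=2)
im=np.zeros((300,800,3),np.uint8); im[:t.shape[0],:t.shape[1]]=t[:300]; im[:s.shape[0],460:460+s.shape[1]]=s[:300]; cv2.imwrite('pics/end.png',im)
E
```

```text
[True, True]
brick c [ 0.62306643  0.06173874 -0.02960012] -1.6506888510789404 in jig [ 8.86187634 52.01152928] 0.1174499367598053
stop [0.00065742 0.16779507] -1.579740789337059
jaw -0.125 0.030628157943983533
jaw -0.115 0.03338306602014174
jaw -0.06 0.36908642760594734
jaw -0.049 0.7047375663455868
jaw -0.04 0.43561666392227893
jaw -0.125 0.08382630585273756
jaw -0.115 0.0854521844761865
jaw -0.06 0.5466863033873343
jaw -0.049 0.708068078472132
jaw -0.04 0.5247771216857705
```

View pics/end.png

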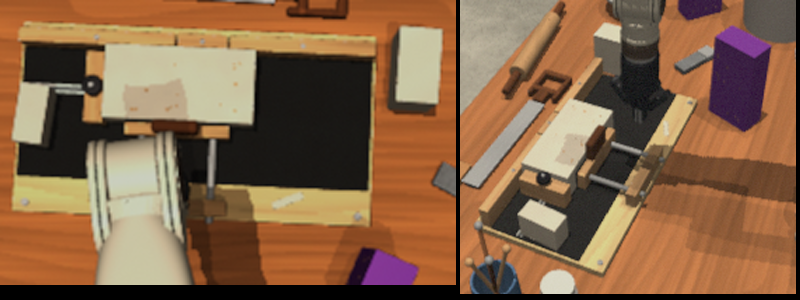

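The picture shows the brick, top crop (180,85), flush against the stop at (93,88) and the fence at (200,42). The jaw is closed on it at (175,128), and the robot is clear. The bystanders have not moved.

```bash
python3 -c "
from h import *
print(job_done())"
```

```text
the job is handed in; nothing more can be done
None
```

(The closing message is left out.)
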